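# Open the safety cap of the descaler tub

## Robot

A 6-joint arm with a two-finger parallel gripper is mounted at the origin on the work surface. World frame = base frame: x ahead of the robot, y to its left, z up, the work surface at z = 0. Lengths are in m, angles in rad, forces in N, time in s.
With the tool pointing down it reaches from about 0.35 to 0.975 m from the base axis. Payload 4.9 kg.
Tool frame: the origin (TCP) lies midway between the tips of the shut fingers; the grasp point (between the pads) lies 19 mm behind it; z points along the fingers, y is the line along which they close (so a half turn about z gives the same grasp; the last joint's range is limited). The gripper opens to 85 mm and grips with 20 to 120 N. Pads are 22 mm wide; open, the fingers measure 114 mm over their backs; the gripper's body (76 mm by 85 mm) begins 54 mm behind the grasp point. The pads swing forward as they close: fully open they stand 13 mm farther back than shut.
Start: joints at [1.167, 0.053, 1.613, -0, 1.476, -0.119], TCP at [0.176, 0.6, 0.197] pointing down, gripper open.
Joint ranges: [-3.01, 3.01], [-1.01, 2.22], [0.06, 2.58], [-1.02, 4.17], [0.09, 2.62], [-3.14, 3.14]. Speed limits (rad/s): [2.57, 2.57, 3.14, 3.14, 3.14, 3.14].

## Interface

Orientations are given as a rotation vector (axis times angle).
In Python, from station import ctrl gives the robot as it stands. The module is installed in compiled form; this text tells all that it offers.
- The arm moves only by the shell command python3 -m handwheel 'ROWS' [OPENING] [FORCE]. ROWS is JSON, a list of rows, each a list of 2 entries, a list of its own where there are three numbers: the shift along the tool's x, y, z in cm, then the turn, a rotation vector about the tool's x, y, z in rad. In form: [[[tx, ty, tz], [ax, ay, az]], ...]. A call has 1 to 5 rows; each row is the pose to reach, as a shift and turn from the pose commanded when the call began, along the tool's axes at that moment; what a row does not reach only later rows make up. A row lasts 1/8 s, in which the tool goes at most 62.5 mm and 10.7 degrees, less where a joint would pass 70% of its speed; a pose out of reach is approached as far as the arm can. A call with a gripper value outside its range is refused whole. OPENING is the gripper's target within -1 to 1 (shut at 1, half-way at 0, fully open at -1), set as the call begins (- or left out, the last holds). The fingers move at their own pace and stop on an object; FORCE is the grip in N (left out, the last holds). Time passes only in rows, so rows that repeat a pose let the fingers close. It gives the time, the measured TCP pose, the force, the opening and the grip force at its end, in the units of the state.
- ctrl.get_obs(): the state, without advancing time (a new reading comes with each control period).
- ctrl.get_image(name): name is "side" or "top" or "wrist"; returns the picture (480x640x3 uint8, blue, green, red); there is no depth.
- ctrl.calibration(name): a dict with "fx", "fy", "cx", "cy" (pixels), "R" (3x3) and "t" (3): a world point X has camera coordinates R X + t. Camera axes: x right, y down, z forward; pixel columns grow to the right and rows downward; lengths in m; the calibration is good to about 2 mm. A picture is of the moment at which its call begins: read the wrist's pose just before it. calibration takes no time and is no camera call; for the wrist camera it gives the pose at the moment of the call.
- ctrl.finish_job(): hands the job in; it is judged then, once.
Trained networks look in the newest picture that a camera, given by its name, has taken for a name from the list of things; names that differ only in an ending like _2 or _b are one class to them, and where a whole thing is asked for, a point or a joint stands for the part that bears it (a point fixed in the world has none). Each returns a list of dicts, best first, with "score" (0 to 1); they miss things now and then, are a little off and sometimes report something else, mostly with a low value. They report only what shows in the picture. A call takes as long as a camera call. They do not tell look-alikes from the thing itself.
- ctrl.look_for(camera, query): "position" ([column, row] in pixels, amid what is visible of it).
- ctrl.landmark_of(camera, query): "position" ([column, row] in pixels: a listed point, or the origin of a listed thing).
The state is a dict: "t": time; "q": joint angles; "dq": joint speeds; "effort": joint torques, N m; "tool_pos": TCP position; "tool_rot": TCP orientation; "contact_force": force on the tool from outside, world axes, zero at the start; "wrist_torque": the same for the moment, N m; "opening": finger opening in m; "grip_force": force on a finger pad.
Only numpy, scipy, OpenCV 4.12 (cv2) and the standard library are available. Lean on these libraries where they do the work, as an engineer would, in place of code of your own. Each camera call takes 0.05 s, during which the arm holds its last target. There are 200 camera calls.

## Task

Open the white tub of kettle descaler tablets: squeeze the two red tabs of its safety cap inward, keep them squeezed while you turn the cap anticlockwise (seen from above) until you feel its stop, then lift it off without straining or wrenching the neck. Set the cap down upright in the middle of the round cork coaster, and let go only once it stands there. Do not crush the tabs, and leave the kettle, the mug and the salt jar where they are.

Things in the scene. Friction and masses are not known exactly. Their poses are not given: they have to be found in the camera images.
- tub: White round tub with a blue band, 68 mm across, shoulder 75 mm above the counter, in a grey foot 88 mm across fixed to the counter: it cannot move. Origin on its axis at counter level, z up, any yaw. On the shoulder a collar 62 mm across, around the cap's foot, rises to 82 mm above the counter: keep fingertips above it.
- neck_top (a point): Centre of the top of the tub's neck (32 mm across, 112 mm above the counter, hidden in the cap). Anticlockwise from above, the cap meets a firm stop 33 to 81 degrees from its start, unseen and different from tub to tub; it lifts off only in the last 5 degrees before it. More than about 40 N between cap and tub (at the stop, pulling while locked, sideways, down) breaks the neck.
- cap_centre (a point): Centre of the loose white cap, half-way up its 38 mm height, on its axis; at the start 97 mm above the counter, yaw as the tub's. 49 mm across, two red press tabs at its +y and -y sides: 59 mm over them, 49 mm squeezed. Their flat faces are 28 mm wide, from 12 mm below to 18 mm above this point. About 1 mm sideways play on the neck, 90 g. Raised 50 mm it is clear of the neck.
- tab_l (a joint): Inward travel of the red tab on the cap's +y side: 0 out, 0.005 m fully in; spring 12 N at first, 20 N fully in. It unlocks at about 0.0035 m: both tabs must be in at once, and stay in while the cap turns and lifts, else it stops at most 50 degrees from its start. More than about 80 N cracks a tab.
- tab_r (a joint): The same for the red tab on the cap's -y side.
- coaster_top (a point): Centre of the top face of the round cork coaster, 120 mm across, 10 mm thick, fixed to the counter.
- mug: White mug, 80 mm across, 95 mm high; origin under its centre. Leave alone.
- salt: Small glass salt jar with a steel cap, 48 mm across, 100 mm high; origin under its centre. Leave alone.
- kettle: Steel kettle, 156 mm across, 230 mm high, its handle towards its +y; origin under its centre. Leave alone.
Mind the look-alikes: they are no part of the job. There is more than one size of the part that bears cap_centre; the job needs the middle-sized.

How it is judged:
By the outcome, as a careful person would: the job done as asked, in the order asked, and still so for the second after the job is handed in, with the robot touching nothing.
It also fails if it takes over 72 s, if anything falls off the work surface, if the arm or the gripper's body presses on something with over 40 N, if the wrist force passes 120 N, or if a joint passes its speed limit or range.

## Working session

There is one attempt and no reset: what is moved stays moved. The work goes in short steps, Python scripts to look and compute and a shell command to move; the robot and the scene stay as the last step left them, time stands still between calls to the robot, and variables do not carry over. Pictures are saved under pics/ and viewed, at most 12 in all, crops included, and the job is handed in when it is done.

```bash
mkdir -p pics; cat > h.py <<'E'
import numpy as np, cv2
from station import ctrl
from scipy.spatial.transform import Rotation as R
def tri(obs):
    # obs: list of (calib,(u,v))
    A=[];b=[]
    for c,(u,v) in obs:
        Rm=np.array(c["R"]);t=np.array(c["t"])
        d=np.array([(u-c["cx"])/c["fx"],(v-c["cy"])/c["fy"],1.]);d=Rm.T@d;d/=np.linalg.norm(d)
        o=-Rm.T@t;P=np.eye(3)-np.outer(d,d);A.append(P);b.append(P@o)
    return np.linalg.solve(sum(A),sum(b))
def ray(c,uv,z):
    Rm=np.array(c["R"]);o=-Rm.T@np.array(c["t"])
    d=Rm.T@np.array([(uv[0]-c["cx"])/c["fx"],(uv[1]-c["cy"])/c["fy"],1.])
    return o+d*(z-o[2])/d[2]
def proj(c,X):
    p=np.array(c["R"])@X+np.array(c["t"]);return np.array([c["fx"]*p[0]/p[2]+c["cx"],c["fy"]*p[1]/p[2]+c["cy"]])
E
python3 - <<'E'
from h import *
ims=[]
for n in("side","top"):
    im=ctrl.get_image(n);cv2.imwrite(f"pics/{n}0.png",im)
    c=ctrl.calibration(n)
    print(n,c)
    for q in("cap_centre","tub","coaster_top","neck_top","tab_l","mug","salt","kettle"):
        print(q,[(np.round(d["position"]).tolist(),round(d["score"],2)) for d in ctrl.landmark_of(n,q)] if not q.startswith("tab") else [(np.round(d["position"]).tolist(),round(d["score"],2)) for d in ctrl.look_for(n,q)])
print(ctrl.get_obs())
E
```

```text
side {'fx': 584.8492359488747, 'fy': 584.8492359488747, 'cx': 318.5913165025423, 'cy': 234.7236516483573, 'R': array([[-0.9912718 , -0.13182921,  0.00113058],
       [-0.09366383,  0.69820558, -0.70974365],
       [ 0.09277557, -0.70365476, -0.70445913]]), 't': array([0.5518688 , 0.03890024, 1.09430747])}
cap_centre [([332.0, 236.0], 0.94), ([396.0, 312.0], 0.91), ([253.0, 247.0], 0.73), ([290.0, 451.0], 0.65)]
tub [([330.0, 276.0], 0.89)]
coaster_top [([333.0, 192.0], 0.68)]
neck_top [([294.0, 448.0], 0.23)]
tab_l [([272.0, 258.0], 0.86), ([231.0, 244.0], 0.73), ([341.0, 245.0], 0.56), ([319.0, 220.0], 0.43), ([401.0, 321.0], 0.42)]
mug [([242.0, 209.0], 0.78)]
salt [([408.0, 237.0], 0.67)]
kettle [([291.0, 448.0], 0.7)]
top {'fx': 472.4395800014778, 'fy': 472.4395800014778, 'cx': 324.830943100427, 'cy': 226.3171445754399, 'R': array([[-0.02211067, -0.99933682, -0.02893177],
       [-0.98476637,  0.02676239, -0.17181087],
       [ 0.17247121,  0.02469218, -0.98470502]]), 't': array([0.14471612, 0.55200272, 1.0156749 ])}
cap_centre [([332.0, 240.0], 0.83), ([335.0, 182.0], 0.61), ([2
[... 306 characters left out ...]

kettle [([189.0, 244.0], 0.83)]
{'t': 0.9, 'q': array([ 1.16699549e+00,  5.26845907e-02,  1.61286476e+00,  2.75142277e-07,
        1.47604183e+00, -1.19022379e-01]), 'dq': array([ 0.00125913, -0.00040625, -0.00103089,  0.00034761,  0.00084354,
        0.00068417]), 'effort': array([ 1.14975690e-03, -3.93665957e+01, -3.70470929e+01, -1.47683517e-05,
        1.19066817e-04, -6.49822894e-06]), 'tool_pos': array([0.17559749, 0.59980968, 0.19653421]), 'tool_rot': array([4.45818934e-01, 3.10979889e+00, 2.34269437e-06]), 'contact_force': array([-1.62539681,  0.09860915,  0.32393678]), 'wrist_torque': array([-0.00751557,  0.03609507,  0.04720215]), 'grip_force': 0.0, 'opening': 0.08529573345700298}
```

View pics/side0.png

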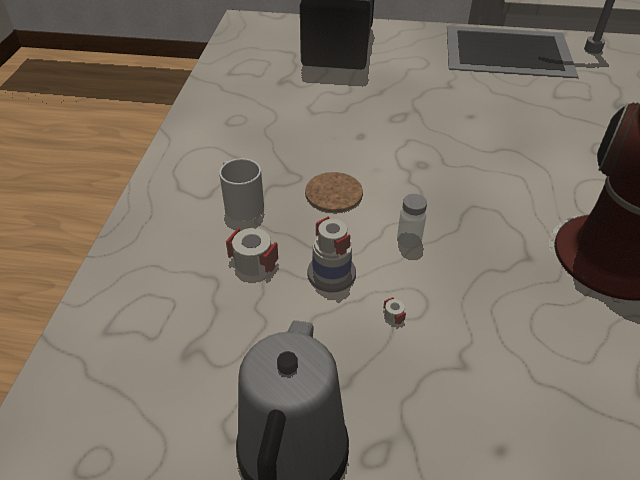

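View pics/top0.png

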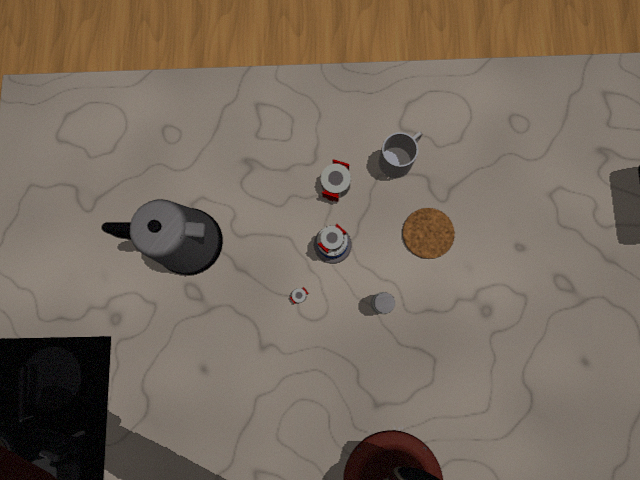

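The side view shows the tub at (332,260) with its cap at (332,236), the coaster at (333,192), a big look-alike at (252,250) and a small one at (396,312). In the top view the tub's cap is at (332,240) and its red tabs at about (341,229) and (323,246). The coaster is at (428,232).

```bash
python3 - <<'E'
from h import *
s=ctrl.calibration("side");t=ctrl.calibration("top")
def best(n,q):
    ctrl.get_image(n); return ctrl.landmark_of(n,q)[0]["position"]
for q in("cap_centre","tub","coaster_top","mug","salt"):
    a,b=best("side",q),best("top",q);X=tri([(s,a),(t,b)])
    print(q,X.round(4),"resid",(proj(s,X)-a).round(1),(proj(t,X)-b).round(1))
print("kettle",ray(t,(189,244),0).round(3),"coaster z=.01",ray(t,(429,233),.01).round(3),ray(s,(334,191),.01).round(3), "tabs dir",(ray(t,(341,229),.1)-ray(t,(323,246),.1)).round(3))
ims=[]
for n,(u,v) in(("side",(332,240)),("top",(332,240))):
    im=ctrl.get_image(n)[v-40:v+40,u-50:u+50];ims.append(cv2.resize(im,(800,640))[:, :][::1])
cv2.imwrite("pics/crop.png",cv2.resize(np.hstack(ims),(800,320)))
w=ctrl.calibration("wrist");print(w)
E
```

```text
cap_centre [0.5869 0.1273 0.054 ] resid [39.3  3.4] [ -5.2 -29.9]
tub [0.5177 0.1198 0.0117] resid [2.  0.4] [ 0.  -1.6]
coaster_top [ 0.5416 -0.1085  0.0127] resid [-3.3 -0.9] [-0.1  3.1]
mug [ 0.7182 -0.0463 -0.0057] resid [-1.1 -0.3] [0. 1.]
salt [0.383  0.0155 0.0052] resid [0.3 0.1] [ 0.  -0.3]
kettle [0.53  0.455 0.   ] coaster z=.01 [ 0.54  -0.109  0.01 ] [ 0.538 -0.103  0.01 ] tabs dir [ 0.036 -0.039  0.   ]
{'fx': 330.84977976522106, 'fy': 330.84977976522106, 'cx': 316.2448162145833, 'cy': 240.2510042452448, 'R': array([[ 2.80326581e-01,  9.59904676e-01, -1.44944784e-04],
       [ 9.25068329e-01, -2.70112802e-01,  2.66997493e-01],
       [ 2.56252991e-01, -7.49805782e-02, -9.63697213e-01]]), 't': array([-0.62415076, -0.03495123,  0.37903024])}
```

View pics/crop.png

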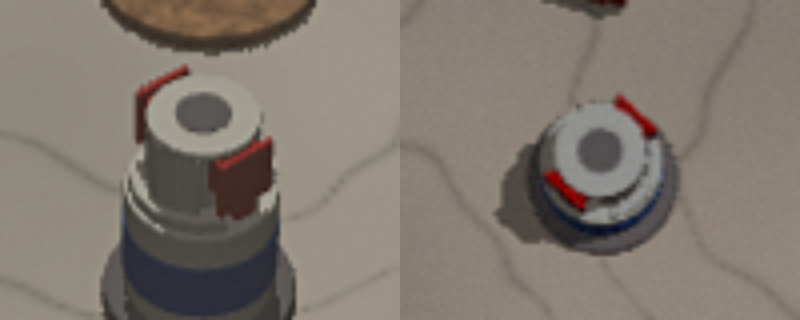

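```bash
cat >> h.py <<'E'
def plan(p,ang,obs=None):
    "target TCP position p, tool y axis angle deg, pointing down -> shift cm in tool axes, turn rotvec in tool axes"
    o=obs or ctrl.get_obs();R0=R.from_rotvec(o["tool_rot"]);a=np.radians(ang)
    y=np.array([np.cos(a),np.sin(a),0]);z=np.array([0,0,-1.]);x=np.cross(y,z)
    R1=R.from_matrix(np.c_[x,y,z])
    print("shift cm",(R0.inv().apply(np.array(p)-o["tool_pos"])*100).round(2),"turn",(R0.inv()*R1).as_rotvec().round(3))
E
python3 - <<'E'
from h import *
s=ctrl.calibration("side");t=ctrl.calibration("top")
X=tri([(s,(332,236)),(t,(332,240))]);print(X,proj(s,X),proj(t,X))
w=ctrl.calibration("wrist");o=ctrl.get_obs();R0=R.from_rotvec(o["tool_rot"])
print("cam in tool",R0.inv().apply(-np.array(w["R"]).T@w["t"]-o["tool_pos"]),"fwd",R0.inv().apply(np.array(w["R"])[2]))
plan((0.518,0.12,0.27),-47)
E
```

```text
[0.51781174 0.1151689  0.09647843] [332.42918838 236.09938211] [332.00653072 239.65098259]
cam in tool [ 0.06795034 -0.00083511 -0.17797937] fwd [-2.66996054e-01 -4.82042541e-06  9.63697622e-01]
shift cm [-46.34 -36.43  -7.35] turn [ 0.    -0.     2.106]
```

```bash
python3 -m handwheel '[[[-2,-2,-4],[0,0,0.18]],[[-6,-5,-7],[0,0,0.36]],[[-11,-9,-7.35],[0,0,0.54]],[[-16,-12.5,-7.35],[0,0,0.72]],[[-21,-16.5,-7.35],[0,0,0.9]]]' -1 20; python3 -c "
from h import *
plan((0.518,0.118,0.27),-47)"
```

```text
t: 2.62
tool_pos: [0.3308, 0.3823, 0.2704]
tool_rot: [1.761, 2.601, 0.002]
contact_force: [1.2, -0.1, -0.5]
opening: 0.0851
grip_force: 0.0
shift cm [-31.5    7.57   0.04] turn [ 1.000e-03 -1.000e-03  1.201e+00]
```

```bash
python3 -m handwheel '[[[-6,1.5,0],[0,0,0.18]],[[-12,3,0],[0,0,0.36]],[[-18,4.5,0],[0,0,0.54]],[[-24,6,0],[0,0,0.72]],[[-29,7,0],[0,0,0.9]]]';  python3 - <<'E'
from h import *
plan((0.518,0.118,0.27),-47)
im=ctrl.get_image("wrist")
cv2.imwrite("pics/w1.png",im)
for f in (ctrl.landmark_of,ctrl.look_for):
  for q in("cap_centre","tab_l","tub"):
    if f==ctrl.look_for or q!="tab_l": print(q,[(np.round(d["position"],1).tolist(),round(d["score"],2)) for d in f("wrist",q)])
w=ctrl.calibration("wrist");print(proj(w,np.array([.518,.118,.097])))
E
```

```text
t: 3.25
tool_pos: [0.5049, 0.1394, 0.2702]
tool_rot: [2.719, 1.574, 0.001]
contact_force: [-0.2, 0.1, 0.5]
opening: 0.0855
grip_force: 0.0
shift cm [-1.21  2.2   0.02] turn [ 0.    -0.001  0.299]
cap_centre [([442.2, 165.2], 0.85), ([228.4, 205.3], 0.71), ([338.3, 229.0], 0.56)]
tub [([334.1, 210.7], 0.67)]
cap_centre [([230.6, 206.6], 0.89), ([446.6, 166.2], 0.83), ([340.0, 228.0], 0.64)]
tab_l [([410.9, 168.9], 0.9), ([483.3, 154.8], 0.74), ([360.8, 230.6], 0.57), ([240.0, 209.0], 0.56), ([315.7, 219.0], 0.44)]
tub [([330.8, 197.8], 0.81)]
[338.95658065 225.70791925]
```

View pics/w1.png

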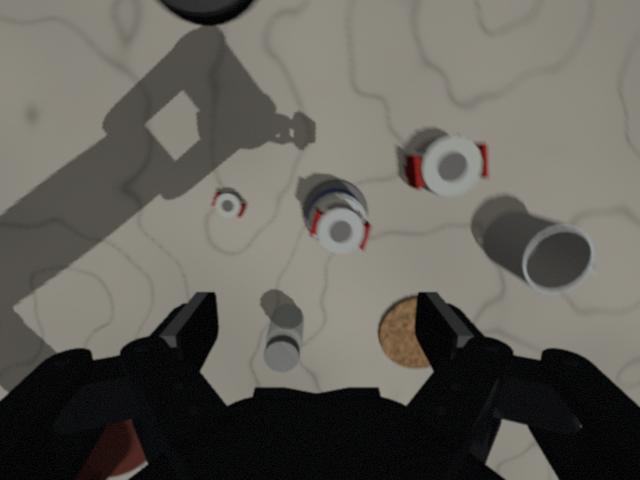

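The wrist view shows the tub's cap top at (340,231), with its red tabs at (318,222) and (364,236). The big cap is at (452,166), the small one at (228,205), the mug at (555,255), the coaster at (405,332) and the salt jar at (283,340). Next I centre and align over the cap, then go lower.

```bash
python3 -m handwheel '[[[-0.6,1.1,1],[0,0,0.15]],[[-1.2,2.2,2.5],[0,0,0.3]],[[-1.2,2.2,4],[0,0,0.3]],[[-1.2,2.2,4],[0,0,0.3]]]'; cat > m.py <<'E'
from h import *
import sys
im=ctrl.get_image("wrist");w=ctrl.calibration("wrist");o=ctrl.get_obs()
cv2.imwrite(sys.argv[1],im[60:400,160:480])
hsv=cv2.cvtColor(im,cv2.COLOR_BGR2HSV)
red=cv2.inRange(hsv,(0,110,40),(8,255,255))|cv2.inRange(hsv,(172,110,40),(180,255,255))
n,l,st,ce=cv2.connectedComponentsWithStats(red)
print(o["tool_pos"].round(4),o["tool_rot"].round(3))
for i in range(1,n):
    if st[i,4]>40:
        r=cv2.minAreaRect(np.argwhere(l==i)[:,::-1].astype(np.float32));print(ce[i].round(1),st[i],np.round(r[1],1),round(r[2],1),ray(w,ce[i],.105).round(4))
d=ctrl.landmark_of("wrist","cap_centre")
for k in d: print(k["position"],round(k["score"],2),ray(w,k["position"],.097).round(4))
E
python3 m.py pics/w2.png
```

```text
t: 4.05
tool_pos: [0.5156, 0.1212, 0.2282]
tool_rot: [-2.916, -1.166, 0.005]
contact_force: [0.1, 0.3, -0.4]
opening: 0.0857
grip_force: 0.0
[0.5163 0.1212 0.2294] [-2.917e+00 -1.165e+00  2.000e-03]
[465.7  98. ] [453  79  23  39 297] [39.7 10.9] 67.0 [0.6818 0.1038 0.105 ]
[391.7 135.8] [378 118  29  37 527] [39.  18.3] 66.3 [0.6177 0.1268 0.105 ]
[292.8 224.6] [289 209  10  34 188] [ 9. 33.] 2.3 [0.4997 0.1357 0.105 ]
[351.4 223. ] [346 208   9  33 178] [32.  8.] 90.0 [0.5387 0.097  0.105 ]
[222.9 233.9] [220 227   7  16  83] [15.  6.] 90.0 [0.4477 0.1773 0.105 ]
[113.8 456.3] [  81  438   66   42 1151] [30.6 67.7] 73.0 [0.1544 0.1001 0.105 ]
[211.9, 234.4] 0.94 [0.4369 0.185  0.097 ]
[321.2, 224.7] 0.89 [0.5168 0.115  0.097 ]
[424.7, 118.8] 0.55 [0.649  0.1151 0.097 ]
```

View pics/w2.png

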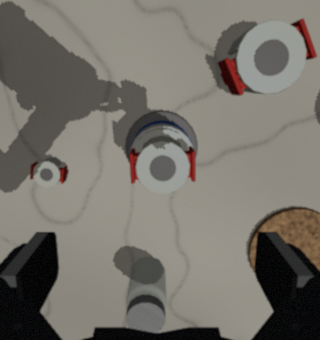

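The crop shows the cap's tabs symmetric about full-image pixel (322,224), almost aligned with the gripper. I descend to a second, closer view and triangulate.

```bash
cat > two.py <<'E'
from h import *
import sys,json,os
im=ctrl.get_image("wrist");w=ctrl.calibration("wrist");o=ctrl.get_obs()
hsv=cv2.cvtColor(im,cv2.COLOR_BGR2HSV)
red=cv2.inRange(hsv,(0,110,40),(8,255,255))|cv2.inRange(hsv,(172,110,40),(180,255,255))
n,l,st,ce=cv2.connectedComponentsWithStats(red)
g=proj(w,np.array([.518,.1155,.11]))
c=sorted([i for i in range(1,n) if st[i,4]>80],key=lambda i:abs(ce[i]-g).sum())[:2]
c.sort(key=lambda i:ce[i][0])
# inner top edges of the tabs: rows min.. use inner-most corner centre
pts=[ce[i].tolist() for i in c];print(pts,[st[i].tolist() for i in c])
L=json.load(open("v.json")) if os.path.exists("v.json") else []
L.append(dict(w={k:np.array(v).tolist() for k,v in w.items()},p=pts));json.dump(L,open("v.json","w"))
if len(L)>1:
    T=[tri([(v["w"],v["p"][k]) for v in L]) for k in(0,1)]
    print(T,"mid",np.mean(T,0).round(4),"ang",np.degrees(np.arctan2(*(T[1]-T[0])[[1,0]])))
print(o["tool_pos"].round(4))
E
python3 two.py; python3 -c "
from h import *
plan((.518,.1155,.15),-45)"
```

```text
[[291.6149732620321, 225.13368983957218], [349.77966101694915, 223.29378531073445]] [[288, 210, 10, 34, 187], [344, 208, 10, 33, 177]]
[0.5171 0.121  0.2307]
shift cm [-0.32  0.45  8.07] turn [ 0.001 -0.001 -0.026]
```

```bash
python3 -m handwheel '[[[-0.15,0.2,2.5],[0,0,-0.026]],[[-0.3,0.45,5.5],[0,0,-0.026]],[[-0.3,0.45,8],[0,0,-0.026]],[[-0.3,0.45,8],[0,0,-0.026]],[[-0.3,0.45,8],[0,0,-0.026]]]'; python3 two.py;python3 m.py pics/w3.png
```

```text
t: 4.82
tool_pos: [0.5189, 0.1152, 0.1517]
tool_rot: [2.903, 1.199, 0.004]
contact_force: [0.5, 0.3, 0.9]
opening: 0.0853
grip_force: 0.0
[[275.34844192634563, 245.4872521246459], [352.2456140350877, 244.68713450292398]] [[271, 224, 14, 47, 353], [343, 223, 15, 47, 342]]
[array([0.50002444, 0.13613568, 0.10755166]), array([0.53801754, 0.09695656, 0.10270676])] mid [0.519  0.1165 0.1051] ang -45.88047860518956
[0.5192 0.1152 0.1521]
[0.5192 0.1152 0.1521] [2.903 1.199 0.005]
[501.2  86.9] [486  62  28  52 506] [51.5 14.2] 71.6 [0.675  0.1062 0.105 ]
[404.3 133.5] [387 110  37  48 959] [50.  26.2] 69.1 [0.6137 0.1283 0.105 ]
[275.2 245.7] [271 224  14  47 350] [12.6 46.2] 6.7 [0.4991 0.1359 0.105 ]
[351.9 245.1] [342 224  15  46 350] [45.2 13.3] 80.0 [0.5378 0.0976 0.105 ]
[154.6 243.7] [152 234  11  22  72] [ 6.9 23.2] 21.8 [0.44   0.1973 0.105 ]
[193.1 249.3] [188 240  12  21 169] [20. 11.] 90.0 [0.4561 0.1754 0.105 ]
[180.6, 246.9] 0.89 [0.4471 0.1835 0.097 ]
[313.3, 243.3] 0.7 [0.5178 0.1164 0.097 ]
[443.3, 117.1] 0.68 [0.6405 0.1166 0.097 ]
```

View pics/w3.png

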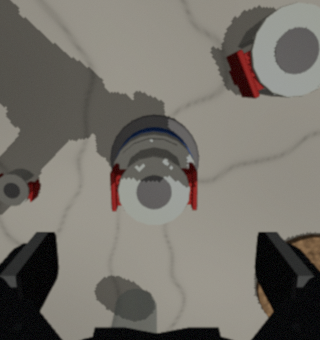

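The closer crop shows the cap centred between the open fingers, with its tabs at full-image (275,245) and (352,245). The triangulated tab midpoint is (0.519, 0.1165, 0.105), which fits the given height. I descend around it.

```bash
python3 -c "
from h import *
plan((.5187,.1162,.085),-45.7)"
```

```text
shift cm [ 0.03 -0.12  6.69] turn [ 0.002 -0.002  0.01 ]
```

```bash
python3 -m handwheel '[[[0,-0.1,2],[0,0,0.01]],[[0,-0.1,4],[0,0,0.01]],[[0,-0.1,5.5],[0,0,0.01]],[[0,-0.1,6.6],[0,0,0.01]],[[0,-0.1,6.6],[0,0,0.01]]]' ; python3 -m handwheel '[[[0,0,0],[0,0,0]],[[0,0,0],[0,0,0]],[[0,0,0],[0,0,0]]]' -0.2 20; python3 -m handwheel '[[[0,0,0],[0,0,0]],[[0,0,0],[0,0,0]]]' -0.2 20
```

```text
t: 5.6
tool_pos: [0.5164, 0.1155, 0.0825]
tool_rot: [-2.909, -1.184, 0.004]
contact_force: [-0.7, -0.1, 0.5]
opening: 0.0852
grip_force: 0.0
t: 5.98
tool_pos: [0.5178, 0.1157, 0.0847]
tool_rot: [2.91, 1.184, 0.002]
contact_force: [-0.3, 0.5, -0.9]
opening: 0.0513
grip_force: 0.0
t: 6.22
tool_pos: [0.5173, 0.1156, 0.0841]
tool_rot: [2.91, 1.184, 0.0]
contact_force: [0.1, 0.2, -0.2]
opening: 0.0513
grip_force: 0.0
```

```bash
python3 -c "
from h import *
im=ctrl.get_image('wrist');s=ctrl.get_image('side')
cv2.imwrite('pics/w4.png',np.hstack([cv2.resize(im[130:450,160:480],(400,400)),cv2.resize(s[180:300,270:390],(400,400),interpolation=cv2.INTER_CUBIC)]))
o=ctrl.get_obs();print(o['opening'],o['grip_force'])"
```

```text
0.05090801276263405 0.0
```

View pics/w4.png

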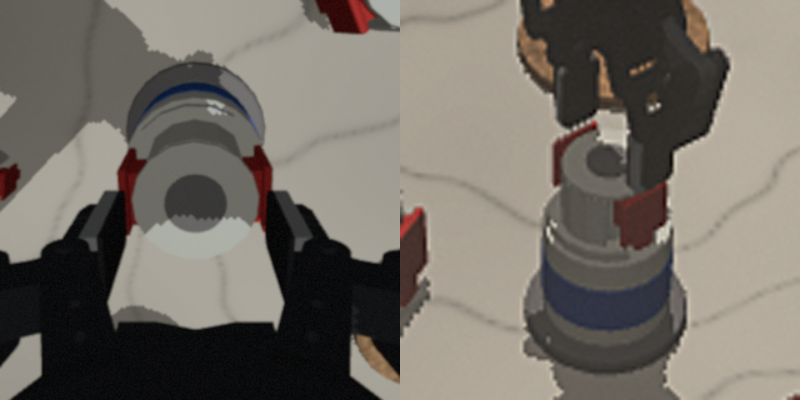

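```bash
python3 -c "
from h import *
s=ctrl.calibration('side');w=ctrl.calibration('wrist')
o=ctrl.get_obs();p=o['tool_pos'];print(p)
f=lambda u,k:(u-np.array([270,180]))*400/120
g=lambda u:(u-np.array([160,130]))*400/320
Rt=R.from_rotvec(o['tool_rot'])
for dy in(-.026,0,.026):
  for dz in (0,-.006,-.019):
    X=p+Rt.apply([0,dy,dz]);print(dy,dz,X.round(4),'wrist',g(proj(w,X)).round(),'side',f(proj(s,X),0).round())
C=np.array([.5187,.1162,.116]);print('cap top',g(proj(w,C)),f(proj(s,C),0))
C=np.array([.5187,.1162,.082]);print('collar',g(proj(w,C)),f(proj(s,C),0))
"
```

```text
[0.51728964 0.11562486 0.08402922]
-0.026 0 [0.4991 0.1342 0.084 ] wrist [138. 174.] side [240. 234.]
-0.026 -0.006 [0.4991 0.1342 0.09  ] wrist [137. 179.] side [240. 226.]
-0.026 -0.019 [0.4991 0.1342 0.103 ] wrist [132. 190.] side [241. 208.]
0 0 [0.5173 0.1156 0.084 ] wrist [195. 174.] side [209. 205.]
0 -0.006 [0.5173 0.1156 0.09  ] wrist [195. 179.] side [209. 197.]
0 -0.019 [0.5173 0.1156 0.103 ] wrist [195. 190.] side [209. 179.]
0.026 0 [0.5354 0.097  0.084 ] wrist [252. 174.] side [178. 176.]
0.026 -0.006 [0.5354 0.097  0.09  ] wrist [254. 179.] side [178. 168.]
0.026 -0.019 [0.5354 0.097  0.103 ] wrist [258. 190.] side [178. 150.]
cap top [196.66562792 200.02924607] [206.79536442 160.74160179]
collar [196.36714256 169.7564411 ] [205.65013301 208.16699853]
```

The side half of this picture shows the fingertips only level with the tab tops, at crop (650,190) and (575,120). The real tips therefore sit about 30–35 mm behind the reported TCP, and the pads closed above the tabs without touching anything. I open, go lower, and check again.

```bash
python3 -m handwheel '[[[0,0,0],[0,0,0]],[[0,0,0],[0,0,0]],[[0,0,1],[0,0,0]],[[0,0,2],[0,0,0]],[[0,0,2],[0,0,0]]]' -0.65 20; python3 -c "
from h import *
im=ctrl.get_image('wrist');s=ctrl.get_image('side');t=ctrl.get_image('top')
cv2.imwrite('pics/w5.png',np.hstack([cv2.resize(im[130:450,160:480],(400,400)),cv2.resize(s[200:290,290:380],(400,400),interpolation=cv2.INTER_CUBIC)]))
o=ctrl.get_obs();print(o['opening'],o['grip_force'],o['tool_pos'],o['contact_force'],o['q'])"
```

```text
t: 6.95
tool_pos: [0.516, 0.1155, 0.0622]
tool_rot: [-2.909, -1.184, 0.005]
contact_force: [-0.4, -0.8, 0.4]
opening: 0.0702
grip_force: 0.0
0.07071131988677447 0.0 [0.51736221 0.11565211 0.06398662] [ 1.06996    -0.15653387 -0.44224636] [ 7.94845654e-02 -5.26898077e-02  1.94864146e+00  2.66718402e-05
  1.24564668e+00  8.77492123e-01]
```

View pics/w5.png

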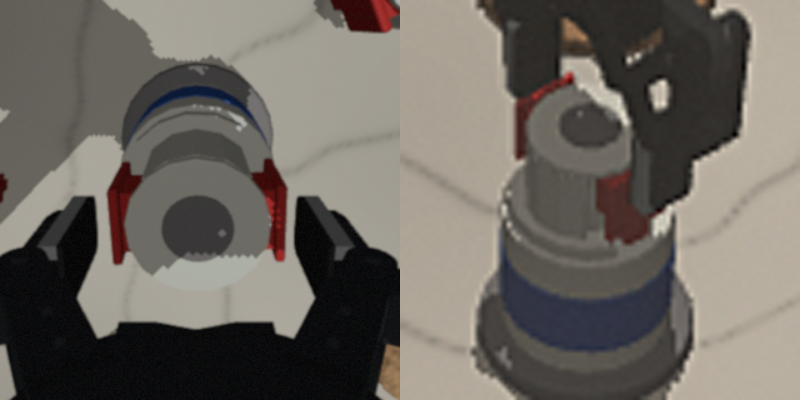

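```bash
python3 -c "
from h import *
s=ctrl.calibration('side');o=ctrl.get_obs();p=o['tool_pos'];Rt=R.from_rotvec(o['tool_rot'])
h=lambda u:(u-np.array([290,200]))*400/90
for dy in(-.0355,-.05):
  for dx in(-.011,.011):
    for dz in(-.03,-.04,-.05):
      print(dy,dx,dz,h(proj(s,p+Rt.apply([dx,dy,dz]))).round())
for dz in(-.03,-.04,-.05): print('far',dz,[h(proj(s,p+Rt.apply([dx,dy,dz]))).round() for dx in(-.011,.011) for dy in(.0355,.05)])
"
```

```text
-0.0355 -0.011 -0.03 [270. 207.]
-0.0355 -0.011 -0.04 [271. 189.]
-0.0355 -0.011 -0.05 [272. 170.]
-0.0355 0.011 -0.03 [224. 233.]
-0.0355 0.011 -0.04 [225. 214.]
-0.0355 0.011 -0.05 [226. 195.]
-0.05 -0.011 -0.03 [295. 230.]
-0.05 -0.011 -0.04 [296. 211.]
-0.05 -0.011 -0.05 [297. 192.]
-0.05 0.011 -0.03 [249. 255.]
-0.05 0.011 -0.04 [249. 237.]
-0.05 0.011 -0.05 [250. 218.]
far -0.03 [array([156., 103.]), array([134.,  82.]), array([111., 126.]), array([ 89., 105.])]
far -0.04 [array([157.,  84.]), array([134.,  64.]), array([111., 108.]), array([89., 87.])]
far -0.05 [array([157.,  65.]), array([134.,  45.]), array([111.,  89.]), array([89., 68.])]
```

Both views put the tips near z = 0.107, with the cap centred between the pads. I go 15 mm lower and close.

```bash
python3 -m handwheel '[[[0,0,0.8],[0,0,0]],[[0,0,1.5],[0,0,0]],[[0,0,1.5],[0,0,0]]]'; python3 -m handwheel '[[[0,0,0],[0,0,0]],[[0,0,0],[0,0,0]],[[0,0,0],[0,0,0]],[[0,0,0],[0,0,0]]]' 0.1 45;python3 -m handwheel '[[[0,0,0],[0,0,0]]]'
```

```text
t: 7.48
tool_pos: [0.5165, 0.1155, 0.0479]
tool_rot: [-2.909, -1.184, 0.003]
contact_force: [-0.0, -0.9, 0.4]
opening: 0.0706
grip_force: 0.0
t: 7.98
tool_pos: [0.5182, 0.1156, 0.0513]
tool_rot: [2.909, 1.184, 0.002]
contact_force: [-3.7, 0.2, 8.4]
opening: 0.0475
grip_force: 47.2
t: 8.1
tool_pos: [0.5181, 0.1156, 0.0512]
tool_rot: [2.909, 1.184, 0.002]
contact_force: [-3.5, -0.6, 9.0]
opening: 0.0473
grip_force: 47.2
```

```bash
cat > o.py <<'E'
from h import *
o=ctrl.get_obs();v=R.from_rotvec(o["tool_rot"]).as_matrix()[:,1]
print("yang",round(np.degrees(np.arctan2(v[1],v[0])),2),"F",o["contact_force"].round(1),"T",o["wrist_torque"].round(2),"p",(o["tool_pos"]*1000).round(1),"grip",o["grip_force"].round(1),o["opening"].round(4))
E
python3 o.py; python3 -m handwheel '[[[0,0,-0.1],[0,0,-0.05]],[[0,0,-0.1],[0,0,-0.1]],[[0,0,-0.1],[0,0,-0.1]]]' >/dev/null; python3 o.py;python3 -m handwheel '[[[0,0,0],[0,0,-0.08]],[[0,0,0],[0,0,-0.16]],[[0,0,0],[0,0,-0.24]],[[0,0,0],[0,0,-0.3]],[[0,0,0],[0,0,-0.3]]]'>/dev/null; python3 o.py
```

```text
Traceback (most recent call last):
  File "o.py", line 3, in <module>
    print("yang",round(np.degrees(np.arctan2(v[1],v[0])),2),"F",o["contact_force"].round(1),"T",o["wrist_torque"].round(2),"p",(o["tool_pos"]*1000).round(1),"grip",o["grip_force"].round(1),o["opening"].round(4))
                                                                                                                                                                    ^^^^^^^^^^^^^^^^^^^^^
AttributeError: 'float' object has no attribute 'round'
Traceback (most recent call last):
  File "o.py", line 3, in <module>
    print("yang",round(np.degrees(np.arctan2(v[1],v[0])),2),"F",o["contact_force"].round(1),"T",o["wrist_torque"].round(2),"p",(o["tool_pos"]*1000).round(1),"grip",o["grip_force"].round(1),o["opening"].round(4))
                                                                                                                                                                    ^^^^^^^^^^^^^^^^^^^^^
AttributeError: 'float' object has no attribute 'round'
Traceback (most recent call last):
  File "o.py", line 3, in <module>
    print("yang",round(np.degrees(np.arctan2(v[1],v[0])),2),"F",o["contact_force"].round(1),"T",o["wrist_torque"].round(2),"p",(o["tool_pos"]*1000).round(1),"grip",o["grip_force"].round(1),o["opening"].round(4))
                                                                                                                                                                    ^^^^^^^^^^^^^^^^^^^^^
AttributeError: 'float' object has no attribute 'round'
```

```bash
sed -i 's/o\["grip_force"\].round(1),o\["opening"\].round(4)/round(o["grip_force"],1),round(o["opening"],4)/' o.py; python3 o.py
```

```text
yang -22.88 F [ 1.2 -0.4  6. ] T [ 0.12  0.04 -0.03] p [518.4 115.8  51.2] grip 46.9 0.0474
```

Turned 23° with almost no torque. From here I use small steps that halt as soon as the torque rises.

```bash
cat >> o.py <<'E'
import sys
sys.exit(abs(o["wrist_torque"][2])>0.25 or np.hypot(*o["contact_force"][:2])>12)
E
python3 -m handwheel '[[[0,0,0],[0,0,-0.08]],[[0,0,0],[0,0,-0.12]],[[0,0,0],[0,0,-0.12]]]' >/dev/null; python3 o.py && python3 -m handwheel '[[[0,0,0],[0,0,-0.04]],[[0,0,0],[0,0,-0.04]]]' >/dev/null && python3 o.py && python3 -m handwheel '[[[0,0,0],[0,0,-0.04]],[[0,0,0],[0,0,-0.04]]]' >/dev/null && python3 o.py && python3 -m handwheel '[[[0,0,0],[0,0,-0.04]],[[0,0,0],[0,0,-0.04]]]' >/dev/null && python3 o.py && python3 -m handwheel '[[[0,0,0],[0,0,-0.04]],[[0,0,0],[0,0,-0.04]]]' >/dev/null && python3 o.py&& python3 -m handwheel '[[[0,0,0],[0,0,-0.04]],[[0,0,0],[0,0,-0.04]]]' >/dev/null && python3 o.py && python3 -m handwheel '[[[0,0,0],[0,0,-0.04]],[[0,0,0],[0,0,-0.04]]]' >/dev/null && python3 o.py
```

```text
yang -16.01 F [ 0.6 -0.3  5.5] T [0.12 0.01 0.03] p [518.4 115.8  51.2] grip 46.9 0.0473False
```

```bash
sed -i 's/sys.exit(\(.*\))$/sys.exit(int(\1))/' o.py; python3 o.py && python3 -m handwheel '[[[0,0,0],[0,0,-0.04]],[[0,0,0],[0,0,-0.04]]]' >/dev/null && python3 o.py && python3 -m handwheel '[[[0,0,0],[0,0,-0.04]],[[0,0,0],[0,0,-0.04]]]' >/dev/null && python3 o.py && python3 -m handwheel '[[[0,0,0],[0,0,-0.04]],[[0,0,0],[0,0,-0.04]]]' >/dev/null && python3 o.py && python3 -m handwheel '[[[0,0,0],[0,0,-0.04]],[[0,0,0],[0,0,-0.04]]]' >/dev/null && python3 o.py&& python3 -m handwheel '[[[0,0,0],[0,0,-0.04]],[[0,0,0],[0,0,-0.04]]]' >/dev/null && python3 o.py && python3 -m handwheel '[[[0,0,0],[0,0,-0.04]],[[0,0,0],[0,0,-0.04]]]' >/dev/null && python3 o.py
```

```text
yang -16.01 F [ 0.6 -0.3  5.5] T [0.12 0.01 0.03] p [518.4 115.8  51.2] grip 46.9 0.0473
yang -13.72 F [0.3 1.2 5.8] T [ 0.08 -0.    0.06] p [518.4 115.8  51.2] grip 46.9 0.0471
yang -11.43 F [0.2 1.  5.1] T [ 0.08 -0.04  0.05] p [518.4 115.8  51.2] grip 46.9 0.0471
yang -9.14 F [-0.2 -0.   5.5] T [0.16 0.09 0.01] p [518.4 115.8  51.2] grip 46.9 0.0476
yang -6.85 F [-0.1  0.9  5.2] T [ 0.15  0.04 -0.01] p [518.4 115.8  51.3] grip 46.9 0.0472
yang -4.56 F [0.8 0.7 4.9] T [0.06 0.1  0.05] p [518.4 115.8  51.2] grip 46.9 0.0473
yang -2.26 F [0.3 0.2 5.5] T [0.09 0.01 0.03] p [518.4 115.8  51.2] grip 46.9 0.047
```

```bash
python3 -m handwheel '[[[0,0,0],[0,0,-0.04]],[[0,0,0],[0,0,-0.04]]]' >/dev/null && python3 o.py && python3 -m handwheel '[[[0,0,0],[0,0,-0.04]],[[0,0,0],[0,0,-0.04]]]' >/dev/null && python3 o.py && python3 -m handwheel '[[[0,0,0],[0,0,-0.04]],[[0,0,0],[0,0,-0.04]]]' >/dev/null && python3 o.py && python3 -m handwheel '[[[0,0,0],[0,0,-0.04]],[[0,0,0],[0,0,-0.04]]]' >/dev/null && python3 o.py&& python3 -m handwheel '[[[0,0,0],[0,0,-0.04]],[[0,0,0],[0,0,-0.04]]]' >/dev/null && python3 o.py && python3 -m handwheel '[[[0,0,0],[0,0,-0.04]],[[0,0,0],[0,0,-0.04]]]' >/dev/null && python3 o.py && python3 -m handwheel '[[[0,0,0],[0,0,-0.04]],[[0,0,0],[0,0,-0.04]]]' >/dev/null && python3 o.py && python3 -m handwheel '[[[0,0,0],[0,0,-0.04]],[[0,0,0],[0,0,-0.04]]]' >/dev/null && python3 o.py
```

```text
yang 0.03 F [1.  0.8 5.4] T [0.11 0.04 0.03] p [518.4 115.8  51.2] grip 46.9 0.0474
yang 2.32 F [0.6 0.6 5. ] T [ 0.13 -0.02  0.04] p [518.4 115.8  51.2] grip 46.9 0.0471
yang 4.61 F [-0.8  0.8  5.6] T [0.13 0.09 0.01] p [518.4 115.8  51.2] grip 46.9 0.0469
yang 6.9 F [0.8 0.3 6.3] T [0.07 0.04 0.08] p [518.4 115.8  51.2] grip 46.9 0.0475
yang 9.19 F [-0.1  0.2  5.6] T [0.09 0.11 0.  ] p [518.4 115.8  51.2] grip 46.9 0.0472
yang 11.49 F [0.2 1.7 4.8] T [ 0.13  0.01 -0.  ] p [518.4 115.8  51.2] grip 46.9 0.0473
yang 13.78 F [-0.2  0.6  5.1] T [0.08 0.03 0.01] p [518.4 115.8  51.2] grip 46.9 0.0476
yang 16.07 F [0.1 0.6 6.2] T [0.11 0.05 0.04] p [518.4 115.8  51.2] grip 46.9 0.0471
```

```bash
python3 -m handwheel '[[[0,0,0],[0,0,-0.04]],[[0,0,0],[0,0,-0.04]]]' >/dev/null && python3 o.py && python3 -m handwheel '[[[0,0,0],[0,0,-0.04]],[[0,0,0],[0,0,-0.04]]]' >/dev/null && python3 o.py && python3 -m handwheel '[[[0,0,0],[0,0,-0.04]],[[0,0,0],[0,0,-0.04]]]' >/dev/null && python3 o.py && python3 -m handwheel '[[[0,0,0],[0,0,-0.04]],[[0,0,0],[0,0,-0.04]]]' >/dev/null && python3 o.py&& python3 -m handwheel '[[[0,0,0],[0,0,-0.04]],[[0,0,0],[0,0,-0.04]]]' >/dev/null && python3 o.py && python3 -m handwheel '[[[0,0,0],[0,0,-0.04]],[[0,0,0],[0,0,-0.04]]]' >/dev/null && python3 o.py && python3 -m handwheel '[[[0,0,0],[0,0,-0.04]],[[0,0,0],[0,0,-0.04]]]' >/dev/null && python3 o.py && python3 -m handwheel '[[[0,0,0],[0,0,-0.04]],[[0,0,0],[0,0,-0.04]]]' >/dev/null && python3 o.py && python3 -m handwheel '[[[0,0,0],[0,0,-0.04]],[[0,0,0],[0,0,-0.04]]]' >/dev/null && python3 o.py
```

```text
yang 18.36 F [0.7 1.  5. ] T [0.11 0.05 0.04] p [518.4 115.8  51.2] grip 46.9 0.0472
yang 20.66 F [-0.4  0.8  4.9] T [0.1  0.03 0.03] p [518.4 115.8  51.2] grip 46.9 0.0472
yang 22.95 F [-0.   1.2  5.8] T [0.1  0.04 0.04] p [518.4 115.8  51.2] grip 46.9 0.0472
yang 25.24 F [-0.2  0.   5.8] T [0.07 0.02 0.06] p [518.4 115.8  51.3] grip 46.9 0.0469
yang 27.53 F [-0.5  0.5  5.6] T [ 0.05 -0.01  0.  ] p [518.4 115.8  51.2] grip 46.9 0.0472
yang 29.81 F [0.3 0.3 6.3] T [-0.05  0.06 -0.  ] p [518.3 115.6  51.2] grip 46.8 0.0472
yang 32.04 F [-0.4 -0.1  5.5] T [-0.08  0.08 -0.39] p [518.3 115.5  51.2] grip 46.5 0.0472
```

The stop is felt at about 76° of turn (torque 0.39 N·m). I ease back 1.4° and lift gently, checking the pull.

```bash
python3 -m handwheel '[[[0,0,0],[0,0,0.025]],[[0,0,0],[0,0,0.025]]]' >/dev/null && python3 o.py && python3 -m handwheel '[[[0,0,-0.1],[0,0,0]],[[0,0,-0.2],[0,0,0]],[[0,0,-0.2],[0,0,0]]]' >/dev/null && python3 o.py &&  python3 -m handwheel '[[[0,0,-0.1],[0,0,0]],[[0,0,-0.3],[0,0,0]],[[0,0,-0.3],[0,0,0]]]' >/dev/null; python3 o.py
```

```text
yang 30.62 F [-0.7 -0.9  6.9] T [-0.07  0.11 -0.18] p [518.3 115.5  51.2] grip 46.6 0.0469
yang 30.72 F [ 4.8  0.  -2.9] T [ 0.01 -0.87 -0.18] p [517.8 115.5  51.6] grip 47.0 0.0475
yang 30.72 F [ 8.1 -0.8 -9.7] T [ 0.07 -1.38 -0.17] p [517.4 115.4  53.1] grip 48.5 0.0472
```

```bash
python3 -m handwheel '[[[0,0,0],[0,0,0.02]],[[0,0,0],[0,0,0.02]]]' >/dev/null; python3 o.py;  python3 -m handwheel '[[[-0.05,0.09,0],[0,0,0]],[[-0.05,0.09,0],[0,0,0]]]' >/dev/null; python3 o.py; python3 -c "
from h import *
o=ctrl.get_obs();print(R.from_rotvec(o['tool_rot']).as_matrix()[:,2],o['t'])
im=ctrl.get_image('wrist');s=ctrl.get_image('side')
cv2.imwrite('pics/w6.png',np.hstack([cv2.resize(im[130:450,160:480],(400,400)),cv2.resize(s[200:290,290:380],(400,400),interpolation=cv2.INTER_CUBIC)]))"
```

```text
yang 29.59 F [ 6.7  0.5 -7.8] T [ 0.13 -1.18 -0.07] p [517.4 115.4  53.4] grip 48.8 0.0471
yang 29.6 F [ 4.5  0.9 -7.1] T [-0.05 -0.66 -0.13] p [517.4 115.4  53.5] grip 48.8 0.0471
[-1.99023724e-03 -3.68498565e-04 -9.99997952e-01] 16.225
```

View pics/w6.png

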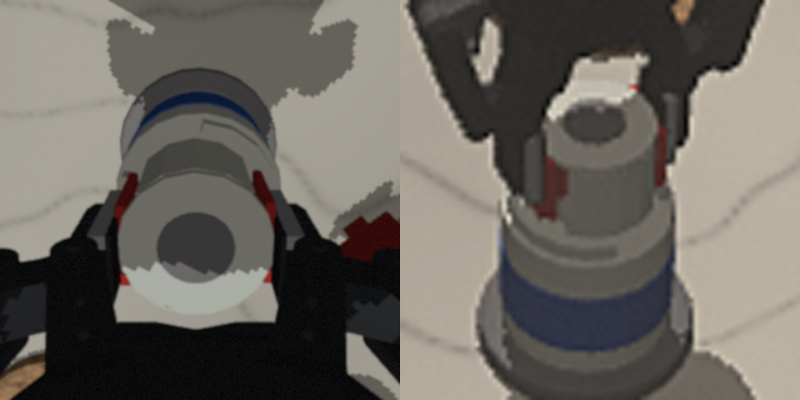

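The picture shows the cap turned with the gripper and both tabs held in. The cap is still near its seat, with no damage visible. I keep lifting in small steps while watching the forces.

```bash
python3 -m handwheel '[[[-0.05,0.09,-0.1],[0,0,0]],[[-0.05,0.09,-0.2],[0,0,0]],[[-0.05,0.09,-0.2],[0,0,0]]]' >/dev/null; python3 o.py && python3 -m handwheel '[[[0,0,-0.1],[0,0,0]],[[0,0,-0.2],[0,0,0]],[[0,0,-0.2],[0,0,0]]]' >/dev/null && python3 o.py
```

```text
yang 29.63 F [-0.4 -1.3 -1.4] T [-0.09  0.17 -0.02] p [519.4 115.7  57.5] grip 49.3 0.0472
yang 29.62 F [-0.1  0.4 -1.1] T [0.01 0.01 0.04] p [519.6 115.8  59.4] grip 49.4 0.0473
```

Freed: only the cap's weight remains. I lift it clear.

```bash
python3 -m handwheel '[[[0,0,-0.5],[0,0,0]],[[0,0,-1],[0,0,0]],[[0,0,-1.5],[0,0,0]],[[0,0,-2],[0,0,0]],[[0,0,-2],[0,0,0]]]' >/dev/null; python3 o.py && python3 -m handwheel '[[[0,0,-1],[0,0,0]],[[0,0,-2.5],[0,0,0]],[[0,0,-4],[0,0,0]],[[0,0,-5.5],[0,0,0]],[[0,0,-6],[0,0,0]]]' >/dev/null && python3 o.py; python3 - <<'E'
from h import *
for n in("side","top","wrist"):
    im=ctrl.get_image(n);c=ctrl.calibration(n)
    m=cv2.inRange(cv2.cvtColor(im,cv2.COLOR_BGR2HSV),(5,70,60),(20,220,255))
    k,l,st,ce=cv2.connectedComponentsWithStats(cv2.morphologyEx(m,cv2.MORPH_OPEN,np.ones((3,3))))
    for i in range(1,k):
        if st[i,4]>600 and abs(ray(c,ce[i],.01)[:2]-[.54,-.108]).max()<.05:
            p=np.argwhere(l==i)[:,::-1].astype(np.float32);e=cv2.fitEllipse(cv2.convexHull(p.astype(np.int32)));print(n,st[i],np.round(e[0],1),np.round(e[1],1),ray(c,e[0],.01).round(4))
plan((.540,-.108,.14),29.6)
E
```

```text
yang 29.62 F [ 0.8  0.5 -0.5] T [ 0.05 -0.05  0.02] p [519.8 115.7  79.8] grip 49.4 0.0475
yang 29.62 F [-0.8 -0.2  0. ] T [ 0.01  0.03 -0.05] p [520.4 115.7 141.1] grip 49.4 0.0471
top [ 403  208   52   51 2075] [428.2 232.8] [50.4 52. ] [ 0.5406 -0.1074  0.01  ]
wrist [251 360  33  28 621] [268.3 386.4] [26.6 57.1] [ 0.5642 -0.0709  0.01  ]
shift cm [-20.46  -9.26  -0.08] turn [0. 0. 0.]
```

```bash
python3 -m handwheel '[[[-4,-1.8,0],[0,0,0]],[[-8,-3.6,0],[0,0,0]],[[-11,-5,0],[0,0,0]],[[-11,-5,0],[0,0,0]],[[-11,-5,0],[0,0,0]]]' >/dev/null; python3 o.py; cat > c.py <<'E'
from h import *
for n in("side","top","wrist"):
    im=ctrl.get_image(n);c=ctrl.calibration(n)
    m=cv2.inRange(cv2.cvtColor(im,cv2.COLOR_BGR2HSV),(5,70,40),(20,220,255))
    k,l,st,ce=cv2.connectedComponentsWithStats(cv2.morphologyEx(m,cv2.MORPH_OPEN,np.ones((3,3))))
    for i in range(1,k):
        if st[i,4]>600 and abs(ray(c,ce[i],.01)[:2]-[.54,-.108]).max()<.06:
            p=np.argwhere(l==i)[:,::-1];e=cv2.fitEllipse(cv2.convexHull(p.astype(np.int32)));print(n,st[i],np.round(e[0],1),np.round(e[1],1),ray(c,e[0],.01).round(4))
cv2.imwrite("pics/w7.png",np.hstack([cv2.resize(im,(400,300)),cv2.resize(ctrl.get_image("side")[100:325,180:480],(400,300))]))
E
python3 c.py; python3 -c "
from h import *
plan((.5405,-.107,.14),29.6)"
```

```text
yang 29.61 F [ 1.2  0.2 -1.5] T [ 0.04 -0.01  0.02] p [529.8  -4.3 138.3] grip 49.4 0.047
side [ 305  172   58   40 1819] [333.6 191.6] [40.  57.7] [ 0.5389 -0.1007  0.01  ]
top [413 220  24  40 687] [426.3 240.2] [28.2 42. ] [ 0.5234 -0.1022  0.01  ]
wrist [ 217  256   61   58 1240] [245.4 283.3] [31.9 77.9] [ 0.4988 -0.0932  0.01  ]
shift cm [-9.48 -4.21 -0.12] turn [-0.    -0.     0.002]
```

View pics/w7.png

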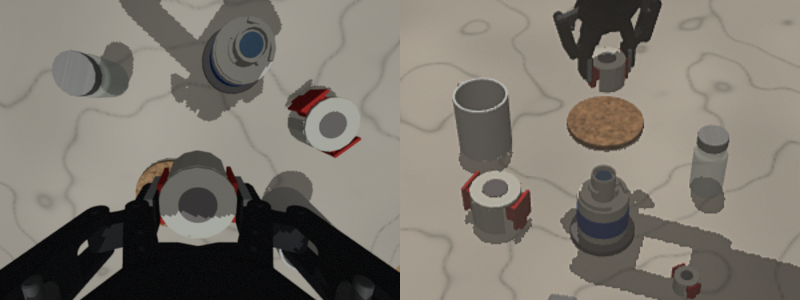

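The picture shows the cap held by both tabs, the tub open with its neck bare, and nothing else moved. The coaster is clear of other things in the side half at crop (605,122). The unobstructed top and side fits put its centre at about (0.540, -0.1065).

```bash
python3 -m handwheel '[[[-4,-1.8,0],[0,0,0]],[[-8,-3.6,0],[0,0,0]],[[-9.4,-4.2,0],[0,0,0]],[[-9.4,-4.2,3],[0,0,0]],[[-9.4,-4.2,6],[0,0,0]]]' >/dev/null; python3 o.py; python3 -m handwheel '[[[0,0,1.5],[0,0,0]],[[0,0,3],[0,0,0]],[[0,0,4.5],[0,0,0]],[[0,0,5],[0,0,0]],[[0,0,5],[0,0,0]]]' >/dev/null; python3 o.py; python3 -c "
from h import *
plan((.540,-.1065,-.01),29.6)
s=ctrl.get_image('side');t=ctrl.get_image('top')
cv2.imwrite('pics/w8.png',np.hstack([cv2.resize(s[130:250,260:420],(400,300)),cv2.resize(t[175:295,350:510],(400,300))]))"
```

```text
yang 29.65 F [-0.6 -0.3 -1.7] T [0.02 0.01 0.  ] p [ 540.7 -106.6   78.8] grip 49.4 0.0471
yang 29.62 F [ 0.6 -0.7 -0.5] T [-0.01 -0.03 -0.04] p [ 540.3 -107.1   28.9] grip 49.4 0.0475
shift cm [0.07 0.01 3.89] turn [-0. -0.  0.]
```

View pics/w8.png

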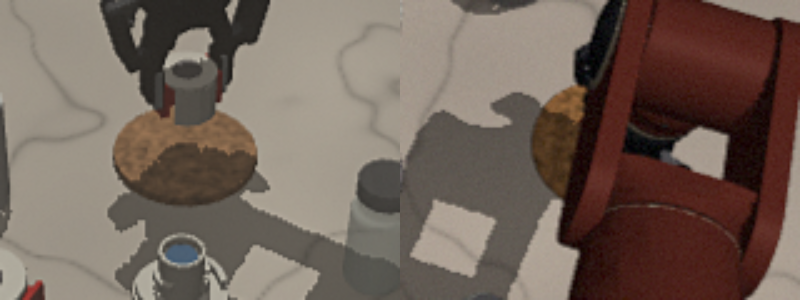

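The side half shows the cap upright above the coaster, its column (187) matching the coaster's centre (185). I lower it to contact.

```bash
sed -i 's/^sys.exit.*/sys.exit(int(o["contact_force"][2]>4))/' o.py
python3 -m handwheel '[[[0,0,1],[0,0,0]],[[0,0,2],[0,0,0]],[[0,0,3],[0,0,0]],[[0,0,3.5],[0,0,0]],[[0,0,3.5],[0,0,0]]]' >/dev/null; python3 o.py && python3 -m handwheel '[[[0,0,0.2],[0,0,0]],[[0,0,0.2],[0,0,0]]]' >/dev/null && python3 o.py && python3 -m handwheel '[[[0,0,0.2],[0,0,0]],[[0,0,0.2],[0,0,0]]]' >/dev/null && python3 o.py && python3 -m handwheel '[[[0,0,0.2],[0,0,0]],[[0,0,0.2],[0,0,0]]]' >/dev/null && python3 o.py && python3 -m handwheel '[[[0,0,0.1],[0,0,0]],[[0,0,0.1],[0,0,0]]]' >/dev/null && python3 o.py && python3 -m handwheel '[[[0,0,0.1],[0,0,0]],[[0,0,0.1],[0,0,0]]]' >/dev/null && python3 o.py && python3 -m handwheel '[[[0,0,0.1],[0,0,0]],[[0,0,0.1],[0,0,0]]]' >/dev/null && python3 o.py && python3 -m handwheel '[[[0,0,0.1],[0,0,0]],[[0,0,0.1],[0,0,0]]]' >/dev/null && python3 o.py
```

```text
yang 29.62 F [-0.3  0.5 -1.4] T [-0.    0.01 -0.03] p [ 539.7 -107.    -6.8] grip 49.4 0.047
yang 29.62 F [-0.3 -0.2 -1.2] T [ 0.    0.02 -0.03] p [ 540.4 -107.2   -7.8] grip 49.4 0.0471
yang 29.62 F [ 0.6 -0.4 -0.7] T [ 0.02 -0.02 -0.02] p [ 540.1 -107.1  -10.1] grip 49.4 0.0473
yang 29.62 F [ 0.2 -0.2 -1.7] T [ 0.06  0.02 -0.08] p [ 540.  -107.1  -12.2] grip 49.4 0.0475
yang 29.62 F [ 0.1  0.8 -0.7] T [ 0.01 -0.01 -0.01] p [ 540.1 -107.1  -13.1] grip 49.4 0.0473
yang 29.62 F [-0.3 -0.1 -0.7] T [-0.04  0.02  0.01] p [ 540.1 -107.1  -14.1] grip 49.4 0.0474
yang 29.62 F [ 0.2 -0.3 -0.4] T [ 0.02 -0.04 -0.04] p [ 540.1 -107.1  -15.1] grip 49.4 0.0472
yang 29.62 F [ 0.1  0.1 -1.1] T [ 0.03  0.01 -0.01] p [ 540.1 -107.1  -16.1] grip 49.4 0.0473
```

```bash
python3 -m handwheel '[[[0,0,0.1],[0,0,0]],[[0,0,0.1],[0,0,0]]]' >/dev/null && python3 o.py && python3 -m handwheel '[[[0,0,0.1],[0,0,0]],[[0,0,0.1],[0,0,0]]]' >/dev/null && python3 o.py && python3 -m handwheel '[[[0,0,0.1],[0,0,0]],[[0,0,0.1],[0,0,0]]]' >/dev/null && python3 o.py && python3 -m handwheel '[[[0,0,0.1],[0,0,0]],[[0,0,0.1],[0,0,0]]]' >/dev/null && python3 o.py && python3 -m handwheel '[[[0,0,0.1],[0,0,0]],[[0,0,0.1],[0,0,0]]]' >/dev/null && python3 o.py && python3 -m handwheel '[[[0,0,0.1],[0,0,0]],[[0,0,0.1],[0,0,0]]]' >/dev/null && python3 o.py
```

```text
yang 29.63 F [-1.3  0.3  1.9] T [0.06 0.14 0.02] p [ 540.4 -107.2  -16.7] grip 49.6 0.047
yang 29.63 F [-4.7  0.7  9. ] T [ 0.24  0.81 -0.11] p [ 540.4 -107.2  -16.7] grip 50.2 0.0473
```

Contact came at the expected height. I ease the preload, open, and retreat straight up.

```bash
python3 -m handwheel '[[[0,0,-0.07],[0,0,0]],[[0,0,-0.07],[0,0,0]]]' >/dev/null; python3 o.py; python3 -m handwheel '[[[0,0,0],[0,0,0]],[[0,0,0],[0,0,0]],[[0,0,0],[0,0,0]],[[0,0,0],[0,0,0]]]' -0.8 20 >/dev/null; python3 o.py;  python3 -m handwheel '[[[0,0,-1],[0,0,0]],[[0,0,-3],[0,0,0]],[[0,0,-6],[0,0,0]],[[0,0,-11],[0,0,0]],[[0,0,-16],[0,0,0]]]' >/dev/null; python3 o.py;  python3 -m handwheel '[[[4,0,0],[0,0,0]],[[9,0,0],[0,0,0]],[[12,0,0],[0,0,0]],[[12,0,0],[0,0,0]]]'; python3 - <<'E'
from h import *
s=ctrl.get_image('side');t=ctrl.get_image('top');w=ctrl.get_image('wrist')
cv2.imwrite('pics/w9.png',np.vstack([np.hstack([cv2.resize(s[130:250,260:420],(400,300)),cv2.resize(t[175:295,350:510],(400,300))]),np.hstack([cv2.resize(w,(400,300)),cv2.resize(s,(400,300))])]))
for n in("side","wrist"):
    c=ctrl.calibration(n)
    for q in("cap_centre","coaster_top"):
        for d in ctrl.landmark_of(n,q): print(n,q,round(d["score"],2),np.round(d["position"]),ray(c,d["position"],.029 if q[1]=="a" else .01).round(4))
E
```

```text
yang 29.63 F [-2.8  0.4  5.8] T [0.11 0.49 0.03] p [ 540.4 -107.2  -16.7] grip 50.0 0.047
yang 29.62 F [ 0.8  0.1 -0.8] T [-0.03 -0.01  0.02] p [ 540.2 -107.2  -17.4] grip 0.0 0.077
yang 29.62 F [0.4 0.2 0. ] T [ 0.01 -0.    0.01] p [ 540.3 -107.2  145.9] grip 0.0 0.0764
t: 25.4
tool_pos: [0.4807, -0.0016, 0.1444]
tool_rot: [1.575, 2.715, 0.002]
contact_force: [1.1, -0.3, 0.5]
opening: 0.0768
grip_force: 0.0
side cap_centre 0.96 [395. 313.] [0.4015 0.2116 0.029 ]
side cap_centre 0.93 [253. 249.] [0.6638 0.0998 0.029 ]
side cap_centre 0.83 [335. 181.] [ 0.5382 -0.1133  0.029 ]
side cap_centre 0.7 [244. 206.] [ 0.705  -0.0118  0.029 ]
side coaster_top 0.79 [332. 187.] [ 0.5429 -0.1158  0.01  ]
wrist cap_centre 0.96 [553. 223.] [0.6663 0.1038 0.029 ]
wrist cap_centre 0.84 [317. 341.] [ 0.5405 -0.1069  0.029 ]
```

View pics/w9.png

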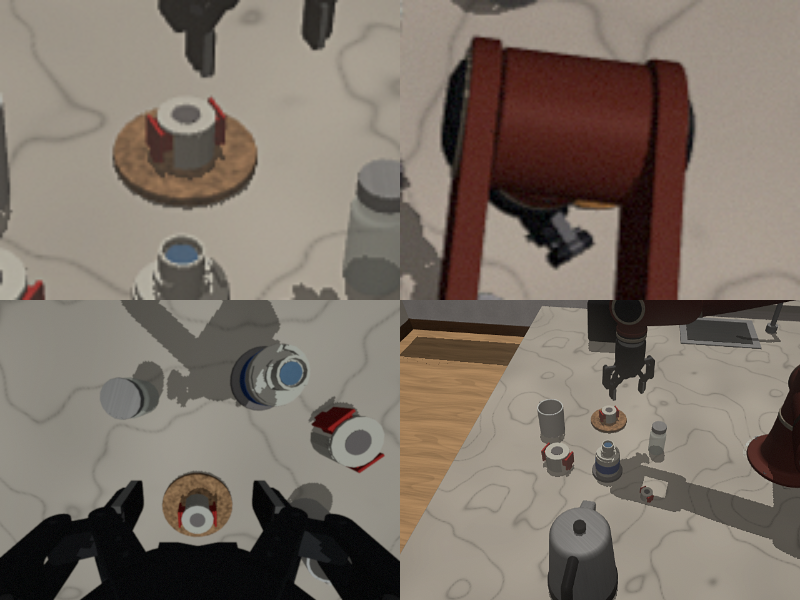

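The cap stands upright on the coaster, tabs sprung out, and the mug, salt jar and kettle are in place. I check the centring numerically.

```bash
python3 - <<'E'
from h import *
for n in("side","wrist"):
    im=ctrl.get_image(n);c=ctrl.calibration(n)
    m=cv2.inRange(cv2.cvtColor(im,cv2.COLOR_BGR2HSV),(5,70,25),(20,220,255))
    k,l,st,ce=cv2.connectedComponentsWithStats(cv2.morphologyEx(m,cv2.MORPH_OPEN,np.ones((3,3))))
    for i in range(1,k):
        if st[i,4]>600 and abs(ray(c,ce[i],.01)[:2]-[.54,-.108]).max()<.06:
            e=cv2.fitEllipse(cv2.convexHull(np.argwhere(l==i)[:,::-1].astype(np.int32)))
            print(n,st[i],np.round(e[0],1),ray(c,e[0],.01).round(4))
            print(" predicted hull centre for (.540,-.107):",end="")
            a=np.linspace(0,6.28,60);P=np.array([proj(c,np.array([.540+.06*np.cos(x),-.107+.06*np.sin(x),z])) for x in a for z in(0,.01)],np.float32)
            print(np.round(cv2.fitEllipse(cv2.convexHull(P))[0],1),cv2.boundingRect(P))
E
```

```text
side [ 305  176   58   36 1165] [333.7 191.7] [ 0.5387 -0.1006  0.01  ]
 predicted hull centre for (.540,-.107):[333.4 192.1] (304, 171, 59, 42)
wrist [ 261  278  112  102 5986] [316.3 328.4] [ 0.5372 -0.1038  0.01  ]
 predicted hull centre for (.540,-.107):[317.1 328. ] (260, 275, 114, 106)
```

Predicted and seen coaster outlines agree within a pixel, so the cap is centred to about 1 mm.

```bash
python3 -c "
from station import ctrl
print(ctrl.finish_job())"
```

```text
the job is handed in; nothing more can be done
None
```

The tub is open and its cap stands upright on the coaster, within about 1 mm of the middle by my measurement; I handed the job in with the arm clear and the mug, salt jar and kettle untouched, but got no verdict back.

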